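Hold a frame rail against the sprung stile for screwing

TASK

Take the pocket-holed rail, lay it flat on the bed of the assembly jig, flush along the low fence and with its pocket-hole end towards the stile, and push it endways against the stile until the carriage's pointer stands between the two marks; never drive the carriage against its back stop. Finish while still holding the rail pressed like that, steadily, so that a colleague can drive the screws. Leave everything else on the bench where it is.

Things in the scene. Friction and masses are not known exactly. Their poses are not given: they have to be found in the camera images.
- rail: the rail: pine bar 150 long (x) x 38 wide (y) x 50 mm tall (z), about 0.16 kg, with two dark pocket-hole slots side by side in its top face near one end. Origin at the centre of its underside; +x points to the pocket-hole end. It starts on the bench among two plain offcuts, slots up, as it must also lie in the jig
- rail_end (a point): centre of the rail's pocket-hole end face (75 mm along the rail's +x from its origin, 25 mm above its underside)
- jig: assembly jig fixed to the bench: plywood base 360 (x) x 170 (y) x 15 mm thick; origin at the centre of its underside, +x is the direction in which the rail is pushed, z up. The bed is the base's top, z = 15 mm; from x = -180 to +40 mm it is empty but for the fence. Spring housing: x 142 to 178, y -80 to 20, top at z = 60 mm
- fence (a point): middle of the top edge of the low fence's face, at x = -75, y = -50, z = 30 mm in the jig's frame. The fence runs along the jig's x (200 mm long, -175 to +25) on its -y side, 22 mm thick, 15 mm high above the bed: fingers kept above it pass over it. A rail flush with it has its centre line at y = -31 mm
- stile_face (a point): centre of the stile's pressing face; x = +40, y = -31, z = 43.5 mm in the jig's frame while the carriage is released, moving along the jig's +x with it. The stile is a pale wooden bar carried on the sprung carriage, 35 (x) x 110 (y) x 43 mm tall, spanning y -86 to +24 and z 22 to 65 mm, its face square to the push direction; axes as the jig's
- carriage (a joint): travel of the sprung carriage in m along the jig's +x: 0 released, 0.036 hard against its back stop. The spring pushes back with 2.4 N at 0 and 0.6 N more per mm. Pointer at the low mark = 0.014 (10.8 N), at the high mark = 0.022 (15.6 N)
- pointer (a point): tip of the thin dark pointer on the carriage, over the scale block, z = 51.5 mm in the jig's frame; moves along the jig's +x with the carriage. Scale block: x 35 to 120, y 52 to 80, top at z = 47 mm in the jig's frame
- mark_low (a point): low mark: line across the scale and short upright pin; where the pointer is at 14 mm of travel
- mark_high (a point): high mark: the second line and pin, 8 mm further along the jig's +x; where the pointer is at 22 mm of travel
- offcut_a: short pine offcut, plain, no slots, 95 x 38 x 50 mm tall, lies near the rail; origin at the centre of its underside. Leave it alone
- offcut_b: flat plain offcut, 100 x 60 x 30 mm tall, lies near the rail; origin at the centre of its underside. Leave it alone
- glue: standing glue bottle, 56 mm diameter, 170 mm tall; origin at the centre of its underside. Leave it alone
- tin: open steel tin, 64 mm diameter, 45 mm tall; origin at the centre of its underside. Leave it alone
- hammer: hammer lying at the left; origin at the underside. Leave it alone
- square: try square lying flat at the far side, 110 mm wooden stock and 150 mm steel blade; origin under its stock. Leave it alone
Mind the look-alikes: they are no part of the job. What is shaped like the rail but pink is not meant.

How it is judged:
By the outcome, as a careful person would: the job done as asked, in the order asked, and still so for the second after the job is handed in, while the arm keeps its last pose, push and grip.
It also fails if it takes over 45 s, if anything falls off the work surface, if the arm or the gripper's body presses on something with over 40 N, if the wrist force passes 120 N, or if a joint passes its speed limit or range.

ROBOT

A 6-joint arm with a two-finger parallel gripper is mounted at the origin on the work surface. World frame = base frame: x ahead of the robot, y to its left, z up, the work surface at z = 0. Lengths are in mm, angles in rad, forces in N, time in s.
With the tool pointing down it reaches from about 300 to 875 mm from the base axis. Payload 6.4 kg.
Tool frame: the origin (TCP) lies on the centre line of the jaws, within the pads' length; the fingertips stand 17 mm ahead of it and the grasp point (between the pads) lies 2 mm behind it; x points along the fingers, z is the direction in which the jaws open and shut, and the axes are right-handed (so a half turn about x gives the same grasp; the last joint's range is limited). The gripper opens to 88 mm and grips with 3 to 60 N. Pads are 18 mm wide; open, the fingers measure 123 mm over their backs; the gripper's body (75 mm by 187 mm) begins 45 mm behind the grasp point.
Start: joints at [-1.472, 0.181, 1.607, -0, 1.354, -0.206], TCP at [172.575, -548.506, 255.714] pointing down, gripper open.
Joint ranges: [-2.99, 2.99], [-0.89, 2.07], [0.3, 2.58], [-1.14, 4.28], [0, 2.63], [-3.12, 3.12]. Speed limits (rad/s): [2.57, 2.57, 3.01, 3.14, 3.14, 3.14].

INTERFACE

Orientations are given as a unit quaternion [w, x, y, z].
In Python, from bench import manip, readout, imaging gives the robot as it stands. Calls block until the motion is done:
- manip.move_ptp(position, orientation): joint-space move of the TCP to a pose.
- manip.line_to(position, attitude=None, v=150): straight line of the TCP; attitude=None keeps the orientation; v is the mean speed in mm/s.
- manip.goto_joints(angles): joint-space move.
- manip.gripper_to(opening): finger opening in mm; the grip force is fixed at half the most; returns when the fingers have stopped.
- manip.hold(seconds).
- manip.inverse_kinematics(position, orientation): joint angles nearest the present ones, or None.
- readout.sense(): the state.
- imaging.grab_frame(name): name is "scene" or "top"; returns a dict with "pixels" (420x560x3 uint8, red, green, blue), "range_z" (420x560 float32, mm along the optical axis (not along the pixel's ray), 0 where there is no reading), "intrinsics" (3x3 intrinsics, pixels), "T" (4x4, takes a point from camera to world coordinates). Camera axes: x right, y up, looking along -z (the intrinsics and any distortion apply to the point x, -y, -z); pixel columns grow to the right and rows downward; lengths in mm; the calibration is good to about 2 mm. A picture is of the moment at which its call begins.
A pose or a line that the arm cannot do raises manip.MotionError and nothing moves.
- manip.job_done(): hands the job in, once; it reports no verdict.
The state is a dict: "time": time; "qpos": joint angles; "joint_vel": joint speeds; "tau": joint torques, N m; "tcp_pos": TCP position; "tool_rot": TCP orientation; "ft_force": force on the tool from outside, world axes, zero at the start; "ft_torque": the same for the moment, N m; "grip_width": finger opening in mm.
Only numpy, scipy, OpenCV 4.12 (cv2) and the standard library are available. Lean on these libraries where they do the work, as an engineer would, in place of code of your own. Each camera call takes 0.05 s, during which the arm holds its last target. There are 200 camera calls.

## Working session

There is one attempt and no reset: what is moved stays moved. The work goes in short steps, each a Python script; the robot and the scene stay as the last script left them, time stands still between calls to the robot, and variables do not carry over. Pictures are saved under pics/ and viewed, about 8 in all and at most 12, crops included, and the job is handed in when it is done.

```bash
mkdir -p pics; ls; python3 - <<'E'
from bench import manip, readout, imaging
import cv2,numpy as np
for n in("scene","top"):
    f=imaging.grab_frame(n); np.savez(f"pics/{n}0.npz",**{k:np.array(v) for k,v in f.items()})
    cv2.imwrite(f"pics/{n}0.png",f["pixels"][:,:,::-1]); print(n,f["T"],f["intrinsics"],f.keys(),(f["range_z"]>0).mean())
print(readout.sense())
E
```

```text
pics
scene [[ 7.90830738e-01 -3.66901246e-01  4.89867552e-01  1.12193760e+03]
 [ 6.11891149e-01  4.56626378e-01 -6.45818529e-01 -7.72147470e+02]
 [ 1.32651776e-02  8.10478764e-01  5.85617801e-01  7.93480149e+02]
 [ 0.00000000e+00  0.00000000e+00  0.00000000e+00  1.00000000e+00]] [[392.92689701   0.         283.98254628]
 [  0.         392.92689701 213.551114  ]
 [  0.           0.           1.        ]] dict_keys(['pixels', 'range_z', 'intrinsics', 'T']) 0.9960374149659864
top [[ 1.52019304e-03  9.89807959e-01 -1.42400469e-01  2.77665307e+02]
 [-9.99994100e-01  1.06605494e-03 -3.26539939e-03  1.26297737e+01]
 [-3.08031158e-03  1.42404593e-01  9.89803740e-01  1.64735695e+03]
 [ 0.00000000e+00  0.00000000e+00  0.00000000e+00  1.00000000e+00]] [[534.72712409   0.         286.2686098 ]
 [  0.         534.72712409 212.312921  ]
 [  0.           0.           1.        ]] dict_keys(['pixels', 'range_z', 'intrinsics', 'T']) 0.9962329931972789
{'time': 0.1, 'qpos': array([-1.47226466e+00,  1.81474397e-01,  1.60786415e+00,  2.23689195e-05,
        1.35378922e+00, -2.06303364e-01]), 'joint_vel': array([-0.00065988, -0.00183921, -0.00325974, -0.00022829,  0.00102255,
       -0.00295433]), 'tau': array([ 1.28851058e-03, -4.34818733e+01, -3.42696583e+01,  7.04936287e-02,
        3.40170215e-02, -4.08447011e-05]), 'tcp_pos': array([ 172.55565443, -548.04315718,  254.91710152]), 'tool_rot': array([ 0.56975951,  0.41869973,  0.57047312, -0.41788163]), 'ft_force': array([-0.1091039 , -0.77509562,  0.30563761]), 'ft_torque': array([ 0.00255756, -0.03893637,  0.00330279]), 'grip_width': 88.02365250157476}
```

View pics/top0.png

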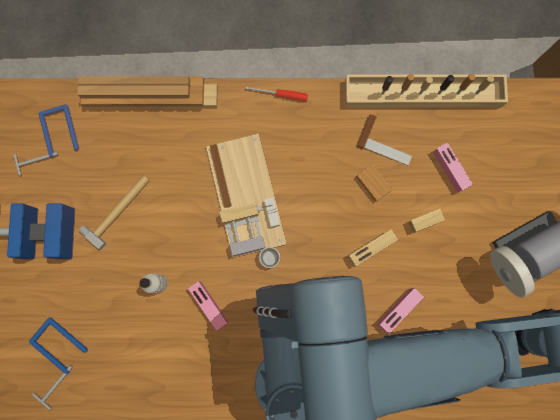

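View pics/scene0.png

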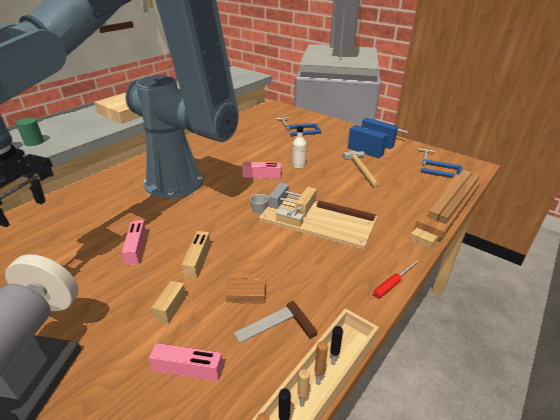

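The top view shows three slotted bars that are pink, at about (206,304), (401,311) and (453,167). The one pine bar with slots is at (373,248), with its slots at the lower-left end. The plain offcuts are at (425,221) and (374,183). The jig is at (245,195), with the fence on its left and the stile at (240,213), so the push is towards the robot. The pine slotted bar fits the description, so I'll confirm it in a crop and measure.

```bash
cat > h.py <<'E'
import numpy as np,cv2
from bench import manip, readout, imaging
def cloud(f):
    K,T,z=f["intrinsics"],f["T"],f["range_z"]
    v,u=np.mgrid[:z.shape[0],:z.shape[1]]
    P=np.stack([(u-K[0,2])/K[0,0]*z,-(v-K[1,2])/K[1,1]*z,-z,np.ones_like(z)],-1)
    W=(P@T.T)[...,:3]; W[z==0]=np.nan; return W
def plane(f,uv,h):
    "rays through pixels onto z=h"
    K,T=f["intrinsics"],f["T"]; uv=np.atleast_2d(uv).astype(float)
    d=np.c_[(uv[:,0]-K[0,2])/K[0,0],-(uv[:,1]-K[1,2])/K[1,1],-np.ones(len(uv))]@T[:3,:3].T
    o=T[:3,3]; return o+d*((h-o[2])/d[:,2])[:,None]
def rect(f,mask,h):
    c=max(cv2.findContours(mask.astype(np.uint8),cv2.RETR_EXTERNAL,cv2.CHAIN_APPROX_NONE)[0],key=cv2.contourArea)
    p=plane(f,c[:,0],h)[:,:2].astype(np.float32)
    return cv2.minAreaRect(p),len(c)
E
python3 - <<'E'
from h import *
f=dict(np.load("pics/top0.npz")); W=cloud(f); im=f["pixels"]
def box(u0,u1,v0,v1):
    m=np.zeros(W.shape[:2],bool); m[v0:v1,u0:u1]=1; return m
Z=W[...,2]
print("bench z",np.nanmedian(Z[100:130,300:340]))
def go(n,b,lo,hi,h):
    m=box(*b)&(Z>lo)&(Z<hi); print(n,rect(f,m,h),m.sum(),np.nanmedian(Z[m]))
go("rail",(340,402,222,275),42,58,50)
go("offa",(403,450,200,240),42,58,50)
go("offb",(350,395,160,205),22,38,30)
go("base",(195,300,125,265),8,22,15)
go("fence",(195,250,125,212),25,36,30)
go("stile",(210,275,190,235),58,72,65)
go("tin",(250,285,240,275),35,55,45)
go("glue",(130,170,265,300),20,190,170)
a=cv2.resize(im[215:285,335:450],None,fx=4,fy=4,interpolation=cv2.INTER_CUBIC)
b=cv2.resize(im[125:275,195:295],None,fx=4,fy=4,interpolation=cv2.INTER_CUBIC)
c=np.zeros((600,870,3),np.uint8); c[:280,:460]=a; c[:600,470:870]=b
cv2.imwrite("pics/crop0.png",cv2.resize(c[:,:,::-1],(798,550)))
E
```

```text
bench z 0.3211053159777748
rail (((402.2647705078125, -242.51792907714844), (37.70905685424805, 150.42721557617188), 31.699451446533203), 107) 622 49.59397970971759
offa (((484.37530517578125, -406.5904541015625), (37.764034271240234, 98.30641174316406), 21.7828369140625), 80) 386 49.902827934821175
offb (((604.4524536132812, -253.2525177001953), (100.0226821899414, 61.43843460083008), 37.19160079956055), 84) 618 29.778789540263915
base (((570.287353515625, 145.21273803710938), (366.8890075683594, 172.75694274902344), 14.920419692993164), 559) 4312 14.985059723389327
fence (((625.6155395507812, 222.06838989257812), (200.10845947265625, 22.436237335205078), 14.427804946899414), 143) 396 29.938203354135453
stile (((505.1365051269531, 157.75408935546875), (36.33887481689453, 114.98065948486328), 13.784481048583984), 95) 422 65.1004660230816
tin (((373.14569091796875, 69.37545776367188), (59.734771728515625, 59.88863754272461), 0.07988402247428894), 61) 127 44.71258498957445
glue (((294.10662841796875, 382.51165771484375), (48.92266845703125, 71.80072021484375), 0.08798158913850784), 66) 423 112.59958495591127
```

View pics/crop0.png

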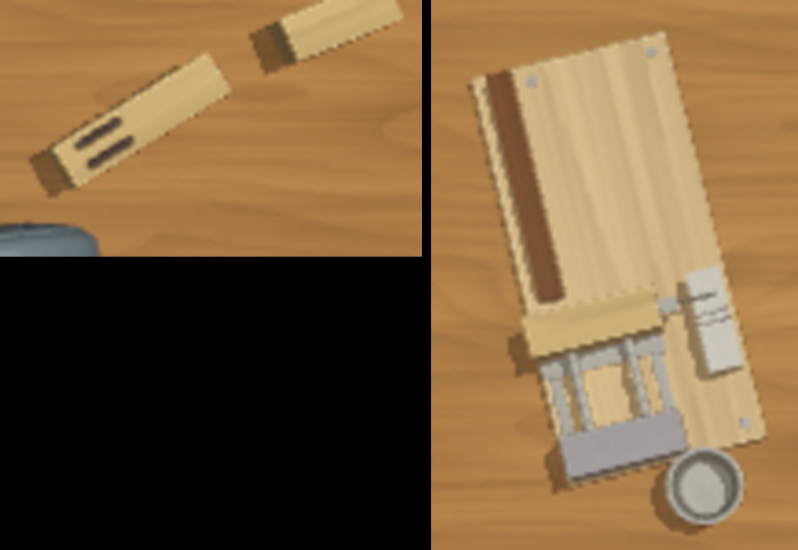

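The crop confirms it: the pine bar has two dark slots at its lower-left end, and the plain offcut lies to its upper right. In the jig, the fence is on the left, the stile is below it, and the pointer and scale are at right-centre. I'll pick the rail now.

```bash
cat >> h.py <<'E'
from scipy.spatial.transform import Rotation as Ro
def quat(psi,s):
    "tool down, jaws across a rail at yaw psi (deg)"
    a=np.radians(psi); n=s*np.array([-np.sin(a),np.cos(a),0]); x=np.array([0,0,-1.])
    q=Ro.from_matrix(np.c_[x,np.cross(n,x),n]).as_quat(); return [q[3],q[0],q[1],q[2]]
YJ=194.45
xj=np.array([np.cos(np.radians(YJ)),np.sin(np.radians(YJ)),0]); yj=np.array([-xj[1],xj[0],0])
O=np.array([625.6,222.1,0])+75*xj+61*yj
def J(x,y,z): return O+x*xj+y*yj+[0,0,z]
def st(t=""):
    s=readout.sense(); d=s["tcp_pos"]-O; F=s["ft_force"]
    print(t,"t%.1f"%s["time"],"jig",np.round([d@xj,d@yj,d[2]],2),"F jig",np.round([F@xj,F@yj,F[2]],1),"w%.1f"%s["grip_width"]); return s
E
python3 - <<'E'
from h import *
p=np.array([402.3,-242.5,0])
for s in(1,-1):
    for P,psi in((p+[0,0,37],121.7),(J(-17,-31,52),YJ)):
        r=manip.inverse_kinematics(P,quat(psi,s)); print(s,None if r is None else np.round(r,2))
s=min((1,-1),key=lambda s:max(abs(manip.inverse_kinematics(P,quat(psi,s))[5]) for P,psi in((p+[0,0,37],121.7),(J(-17,-31,52),YJ))))
print("s",s)
manip.move_ptp(p+[0,0,140],quat(121.7,s)); st("above")
manip.line_to(p+[0,0,37],v=120); st("down")
print(readout.sense()["tcp_pos"])
manip.gripper_to(30); st("grip"); print(readout.sense()["tcp_pos"])
manip.line_to(p+[0,0,120],v=120); st("up")
f=imaging.grab_frame("scene"); cv2.imwrite("pics/s1.png",f["pixels"][:,:,::-1])
E
```

```text
1 [-0.8   0.28  2.   -0.    0.85  1.79]
1 [ 0.1   0.49  1.65 -0.    0.99  1.42]
-1 [-0.8   0.28  2.   -0.    0.85 -1.35]
-1 [ 0.1   0.49  1.65 -0.    0.99 -1.72]
s -1
above t1.6 jig [257.26 334.09 140.42] F jig [0.2 0.1 0.4] w87.9
down t2.6 jig [256.9  333.77  37.57] F jig [ 0.9 -0.8  0.9] w88.1
[ 402.70538125 -242.9991555    37.57423375]
grip t3.4 jig [257.15 333.17  37.01] F jig [0.1 0.5 1.3] w37.8
[ 402.31373796 -242.48685202   37.01163656]
up t4.2 jig [257.47 332.68 119.39] F jig [ 0.3 -0.  -2.3] w38.0
```

View pics/s1.png

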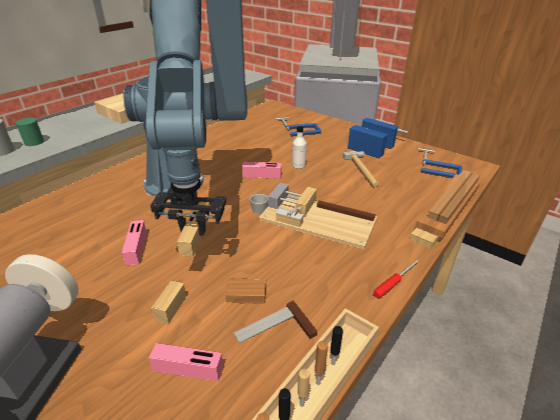

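The rail is held: grip width is 38 mm and it hangs at (190,238) in the scene picture. Next I carry it over the bed, lower it with a 7 mm gap to the fence and 15 mm to the stile, and feel for the bed.

```bash
python3 - <<'E'
from h import *
q=quat(YJ,-1)
manip.move_ptp(J(-52,-24,140),q); st("above")
manip.line_to(J(-52,-24,58),v=100); manip.hold(.2); s=st("z58"); F0=s["ft_force"][2]
z=54.0
while z>50:
    manip.line_to(J(-52,-24,z),v=20); s=st("z%.1f"%z)
    if s["ft_force"][2]-F0>3: break
    z-=.5
print("z",z)
f=imaging.grab_frame("top"); g=imaging.grab_frame("scene")
a=cv2.resize(f["pixels"][115:275,190:310],None,fx=3.3,fy=3.3,interpolation=cv2.INTER_CUBIC)
b=cv2.resize(g["pixels"][150:260,240:390],None,fx=2.6,fy=2.6,interpolation=cv2.INTER_CUBIC)
c=np.zeros((530,800,3),np.uint8); c[:a.shape[0],:a.shape[1]]=a; c[:b.shape[0],405:405+b.shape[1]]=b
cv2.imwrite("pics/p2.png",c[:,:,::-1])
E
```

```text
above t6.0 jig [-51.76 -22.76 139.84] F jig [ 0.7 -0.2 -1. ] w37.9
z58 t7.2 jig [-52.59 -23.98  58.9 ] F jig [ 0.5  0.2 -1. ] w37.5
z54.0 t7.5 jig [-51.79 -24.04  53.73] F jig [ 0.8  0.4 -1.2] w37.6
z53.5 t7.8 jig [-52.   -24.02  53.46] F jig [ 0.2  0.3 -2. ] w37.8
z53.0 t8.0 jig [-52.   -23.99  53.  ] F jig [ 0.4 -0.3 -1.1] w37.8
z52.5 t8.3 jig [-51.97 -24.01  52.46] F jig [ 0.3 -0.4 -2.3] w37.7
z52.0 t8.5 jig [-52.09 -23.98  52.06] F jig [-0.5 -1.1 -1.1] w37.6
z51.5 t8.8 jig [-52.11 -23.97  52.03] F jig [ 2.4 -0.7  4.3] w37.8
z 51.5
```

View pics/p2.png

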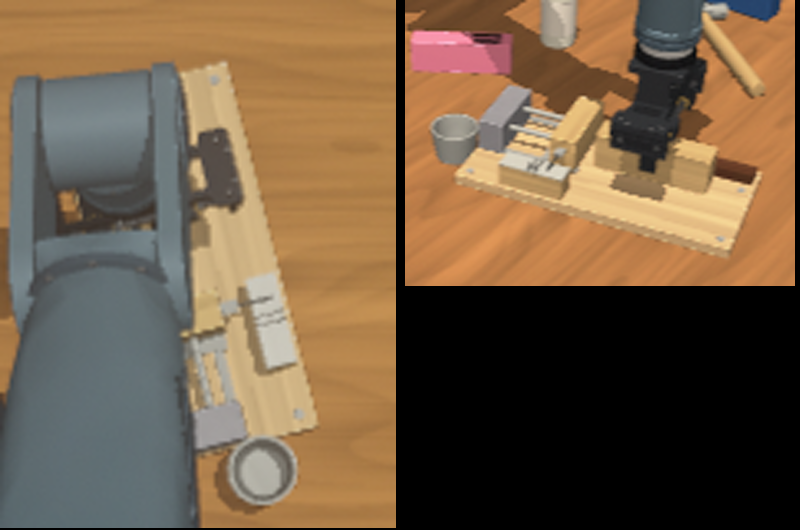

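The rail rests on the bed: the force rises at z = 52.0, which is 37 + 15 as expected. In the left crop, the pointer at (260,300) lies short of both marks at (270,318). Now I slide it to the fence by feel.

```bash
python3 - <<'E'
from h import *
z=51.8
manip.line_to(J(-52,-28.5,z),v=30); manip.hold(.2); s=st(); F0=s["ft_force"]; y=-28.5
while y>-35:
    y-=.5; manip.line_to(J(-52,y,z),v=15); manip.hold(.1); s=st("y%.1f"%y); print(np.round(s["ft_torque"],2))
    if (s["ft_force"]-F0)@yj>5: break
E
```

```text
t9.4 jig [-52.37 -28.7   52.02] F jig [-0.2 -0.7  3.5] w37.8
y-29.0 t9.7 jig [-52.38 -28.76  52.04] F jig [-1.3  2.5  3. ] w37.6
[-0.1  -0.4  -0.07]
y-29.5 t10.1 jig [-52.31 -29.14  52.05] F jig [-1.9  3.8  6. ] w37.9
[-0.44 -0.46 -0.05]
y-30.0 t10.4 jig [-52.22 -29.78  52.06] F jig [-0.9  3.4  4.8] w37.7
[-0.59 -0.46 -0.  ]
y-30.5 t10.8 jig [-52.13 -30.27  52.04] F jig [-0.8  4.5  4.4] w37.8
[-0.52 -0.43 -0.03]
```

```bash
python3 - <<'E'
from h import *
z=52.0; y=-30.5
manip.line_to(J(-52,y,z),v=15)
while y>-34.5:
    y-=.4; manip.line_to(J(-52,y,z),v=15); manip.hold(.1); s=st("y%.1f"%y); print(np.round(s["ft_torque"],2))
    if s["ft_force"]@yj>9: break
E
```

```text
y-30.9 t11.4 jig [-51.99 -30.73  52.04] F jig [-1.5  4.3  4.8] w37.6
[-0.62 -0.46 -0.12]
y-31.3 t11.7 jig [-51.97 -30.88  52.04] F jig [-1.1  6.2  5.3] w37.3
[-0.81 -0.47 -0.21]
y-31.7 t12.1 jig [-51.98 -30.92  52.06] F jig [-0.2  6.8  5.4] w37.8
[-1.07 -0.5  -0.21]
y-32.1 t12.4 jig [-51.96 -30.96  52.05] F jig [0.  7.8 5.6] w37.8
[-1.19 -0.52 -0.19]
y-32.5 t12.8 jig [-51.98 -30.95  52.08] F jig [-0.3 10.3  4.6] w37.7
[-1.48 -0.57 -0.29]
```

Fence contact is at y = -30.95, as it should be. The z moment shows the rear end touching first, so I'll trim the yaw until the moment vanishes.

```bash
python3 - <<'E'
from h import *
for d in (0,-.2,-.4,-.6,-.8,-1.0):
    manip.line_to(J(-52,-32.2,52),quat(YJ+d,-1),v=15); manip.hold(.25)
    T=np.mean([(manip.hold(.03),readout.sense()["ft_torque"][2])[1] for _ in range(6)]); st("yaw%+.1f Tz %.3f"%(d,T))
    if T>-.05: break
E
```

```text
yaw+0.0 Tz -0.223 t13.5 jig [-51.98 -30.91  52.07] F jig [-0.5  8.8  5. ] w37.9
yaw-0.2 Tz 0.045 t14.2 jig [-51.95 -30.94  52.05] F jig [0.3 8.7 4.4] w37.3
```

```bash
python3 - <<'E'
from h import *
q=quat(YJ-.17,-1)
manip.line_to(J(-38.5,-32,52),q,v=40); manip.hold(.2); st("near")
x=-38.5
while x<-25:
    x+=1.5; manip.line_to(J(x,-32,52),q,v=25); manip.hold(.1); s=st("x%.1f"%x)
    if s["ft_force"]@xj<-8: break
f=imaging.grab_frame("top")
cv2.imwrite("pics/p3.png",cv2.resize(f["pixels"][185:250,240:300],None,fx=9,fy=9,interpolation=cv2.INTER_CUBIC)[:,:,::-1])
E
```

```text
near t14.9 jig [-39.22 -30.97  52.13] F jig [-2.8  7.7  3. ] w37.7
x-37.0 t15.2 jig [-38.14 -30.98  52.18] F jig [-4.8  7.3  2.2] w37.7
x-35.5 t15.6 jig [-36.76 -30.99  52.18] F jig [-4.7  8.2  0.7] w37.8
x-34.0 t15.9 jig [-35.51 -30.98  52.24] F jig [-6.2  7.2  0.8] w37.4
x-32.5 t16.3 jig [-34.4  -31.01  52.36] F jig [-7.3  6.7 -1.4] w38.0
x-31.0 t16.6 jig [-33.13 -31.02  52.44] F jig [-8.   6.8 -0.5] w37.6
x-29.5 t17.0 jig [-31.79 -31.01  52.45] F jig [-8.2  6.7 -1.3] w37.8
```

View pics/p3.png

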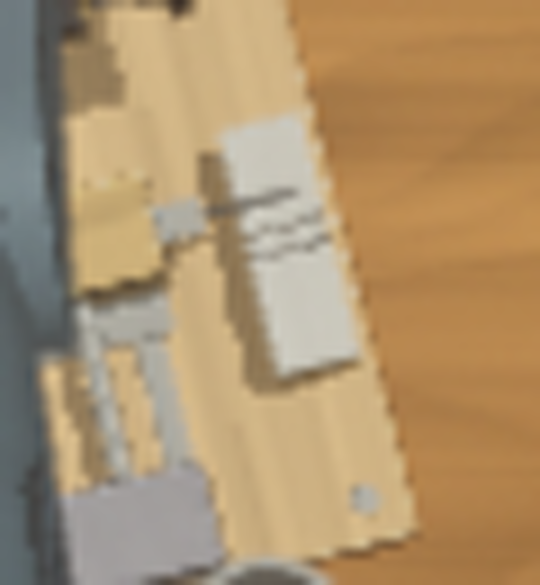

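Contact is made. The pointer, at about (250,200) in the crop, is about 11 mm short of the low mark at (285,228). That puts travel at about 3 mm, which agrees with TCP x = -31.8. The arm is yielding upwards, so I'll press down a little more while pushing on, and watch the tool's tilt.

```bash
cat >> h.py <<'E'
def tilt(s):
    w,x,y,z=s["tool_rot"]; a=Ro.from_quat([x,y,z,w]).as_matrix()[:,0]; return np.degrees([a@xj,a@yj])
E
python3 - <<'E'
from h import *
q=quat(YJ-.17,-1); x=-29.5; z=52.0
while x<-12:
    s=readout.sense(); d=s["tcp_pos"]-O
    if d@xj>-22: break
    if s["ft_force"][2]<3 and z>49.5: z-=.4
    x+=1.5; manip.line_to(J(x,-31.9,z),q,v=25); manip.hold(.1); s=st("x%.1f z%.1f"%(x,z)); print(np.round(tilt(s),2),np.round(s["ft_torque"],2))
    if abs(s["ft_force"]@xj)>22: break
f=imaging.grab_frame("top"); np.savez("pics/t4.npz",**{k:np.array(v) for k,v in f.items()}); g=imaging.grab_frame("scene")
a=cv2.resize(f["pixels"][185:250,240:300],None,fx=6,fy=6,interpolation=cv2.INTER_CUBIC)
b=cv2.resize(g["pixels"][165:245,260:360],None,fx=4,fy=4,interpolation=cv2.INTER_CUBIC)
c=np.zeros((400,780,3),np.uint8); c[:390,:360]=a; c[:320,370:770]=b; cv2.imwrite("pics/p4.png",c[:,:,::-1])
E
```

```text
x-28.0 z51.6 t17.4 jig [-30.64 -31.01  52.28] F jig [-10.3   6.9  -1.3] w37.7
[-0.35  0.08] [-0.64 -1.8   0.02]
x-26.5 z51.2 t17.7 jig [-29.69 -30.99  52.21] F jig [-10.8   6.   -0.4] w37.6
[-0.42  0.08] [-0.62 -1.85 -0.04]
x-25.0 z50.8 t18.1 jig [-28.71 -30.98  52.2 ] F jig [-12.8   6.1  -0.1] w38.0
[-0.49  0.08] [-0.53 -1.95  0.05]
x-23.5 z50.4 t18.4 jig [-27.71 -31.    52.16] F jig [-12.    6.2   1.3] w37.9
[-0.55  0.08] [-0.4  -2.02  0.02]
x-22.0 z50.0 t18.8 jig [-26.73 -31.    52.14] F jig [-14.    5.5   2.8] w37.4
[-0.62  0.08] [-0.37 -2.1   0.03]
x-20.5 z49.6 t19.1 jig [-25.79 -31.02  52.09] F jig [-13.6   5.5   3.1] w37.8
[-0.69  0.09] [-0.27 -2.25  0.04]
x-19.0 z49.6 t19.5 jig [-24.32 -31.    52.14] F jig [-13.9   5.7   3.1] w37.8
[-0.69  0.09] [-0.27 -2.21  0.  ]
x-17.5 z49.6 t19.8 jig [-22.9  -31.01  52.15] F jig [-14.7   4.4   2.8] w37.4
[-0.71  0.09] [-0.23 -2.27  0.01]
x-16.0 z49.2 t20.2 jig [-22.03 -31.03  52.03] F jig [-15.9   4.7   1.9] w37.6
[-0.79  0.09] [-0.15 -2.48  0.04]
x-14.5 z49.2 t20.5 jig [-20.67 -31.    52.14] F jig [-16.5   4.6   2.5] w37.5
[-0.8   0.09] [-0.11 -2.6   0.02]
```

View pics/p4.png

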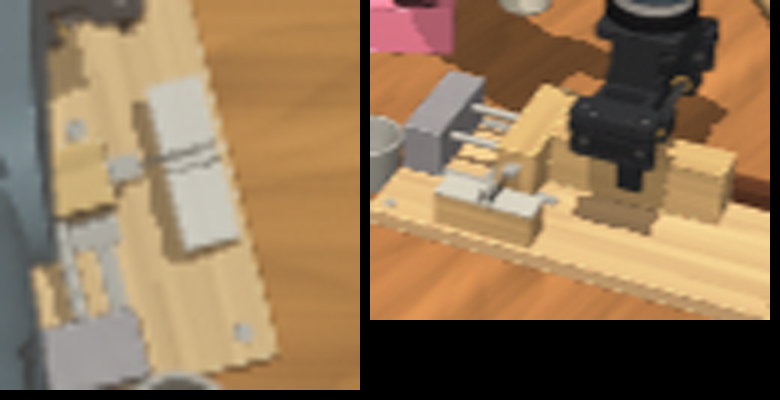

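The pointer is now just reaching the low mark, at about (185,155) in the left crop, and TCP x gives 14.3 mm. The tool has yielded 0.8° in pitch, so I'll counter-tilt to lay the rail flat and push to mid-band.

```bash
cat >> h.py <<'E'
def quatp(psi,p):
    w,x,y,z=quat(psi,-1); q=(Ro.from_rotvec(-np.radians(p)*yj)*Ro.from_quat([x,y,z,w])).as_quat(); return [q[3],q[0],q[1],q[2]]
E
python3 - <<'E'
from h import *
def go(x,z,p):
    manip.line_to(J(x,-31.9,z),quatp(YJ-.17,p),v=12); manip.hold(.25); s=st("x%.1f z%.1f p%.2f"%(x,z,p)); print(np.round(tilt(s),2)); return s
x,z,p=-14.5,49.4,.5; s=go(x,z,p)
for i in range(8):
    d=(s["tcp_pos"]-O)@xj; t=tilt(s)[0]
    if abs(d+17)<.4 and abs(t)<.12: break
    x+=np.clip(-17-d,-2,2)*.8; p+=np.clip(-t,-.4,.4)*.8
    Fz=s["ft_force"][2]; z+=np.clip((Fz-3)*.15,-.4,.4)
    s=go(x,z,p)
f=imaging.grab_frame("top"); np.savez("pics/t5.npz",**{k:np.array(v) for k,v in f.items()}); g=imaging.grab_frame("scene")
a=cv2.resize(f["pixels"][190:240,255:295],None,fx=11,fy=11,interpolation=cv2.INTER_CUBIC)
b=cv2.resize(g["pixels"][175:235,268:360],None,fx=3.8,fy=3.8,interpolation=cv2.INTER_CUBIC)
c=np.zeros((560,800,3),np.uint8); c[:550,:440]=a; c[:b.shape[0],450:450+b.shape[1]]=b; cv2.imwrite("pics/p5.png",c[:,:,::-1])
E
```

```text
x-14.5 z49.4 p0.50 t21.1 jig [-20.5  -31.02  52.08] F jig [-15.5   5.3   2. ] w38.2
[-0.29  0.09]
x-12.9 z49.3 p0.73 t21.7 jig [-19.39 -31.02  52.05] F jig [-17.8   4.5   1.2] w37.7
[-0.13  0.09]
x-11.3 z49.0 p0.83 t22.2 jig [-18.35 -31.01  52.05] F jig [-18.2   5.4   1.1] w37.7
[-0.1   0.09]
x-10.2 z48.7 p0.91 t22.7 jig [-17.77 -31.03  52.04] F jig [-19.5   3.9   0.9] w37.6
[-0.08  0.09]
x-9.6 z48.4 p0.98 t23.2 jig [-17.68 -31.03  52.06] F jig [-20.4   4.2   2.3] w37.4
[-0.08  0.09]
x-9.1 z48.3 p1.05 t23.7 jig [-17.25 -31.03  52.06] F jig [-20.1   3.9   2.5] w37.9
[-0.03  0.09]
```

View pics/p5.png

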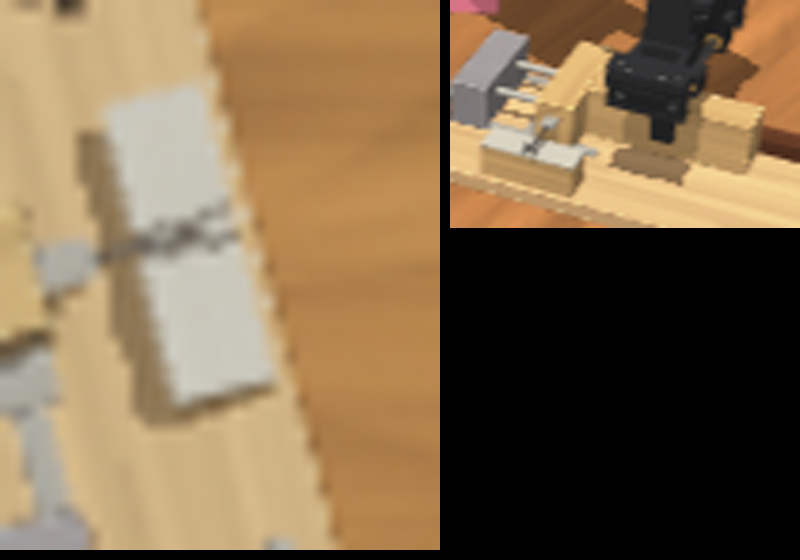

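The pointer now lies close between the two marks, at about (185,238) in the left crop. I'll check it numerically from the stile and bracket shift against the first image.

```bash
python3 - <<'E'
from h import *
def edges(fn):
    f=dict(np.load(fn)); W=cloud(f); d=W-O; X,Y,Z=d@xj,d@yj,W[...,2]
    m=(Z>59)&(Z<71)&(Y>9)&(Y<22)&(X>20)&(X<110)
    print(fn,"stile n",m.sum(),"mean x %.1f"%X[m].mean(), "range",X[m].min().round(1),X[m].max().round(1))
    # dark profile along scale, in plane z=47
    g=cv2.cvtColor(f["pixels"],cv2.COLOR_RGB2GRAY).astype(np.float32)
    T=np.linalg.inv(f["T"]); K=f["intrinsics"]
    out=[]
    for x in np.arange(44,90,1.):
        P=np.array([J(x,y,47) for y in np.arange(56,78,1.)]); C=P@T[:3,:3].T+T[:3,3]
        u=(K[0,0]*C[:,0]/-C[:,2]+K[0,2]).astype(np.float32); v=(-K[1,1]*C[:,1]/-C[:,2]+K[1,2]).astype(np.float32)
        r=cv2.remap(g,u[None],v[None],cv2.INTER_LINEAR)[0]; out.append((r[:9].mean(),r[9:15].mean(),r[15:].mean()))
    o=np.array(out).round().astype(int)
    for k in range(3): print(" ".join(map(str,o[:,k])))
for n in("top0","t4","t5"): edges(f"pics/{n}.npz")
st()
E
```

```text
pics/top0.npz stile n 48 mean x 57.7 range 39.7 75.6
197 197 197 197 197 196 195 193 188 177 163 149 141 140 148 165 182 193 196 196 196 196 194 192 187 179 170 169 176 185 191 190 186 178 172 170 173 183 191 196 197 197 197 197 197 197
196 196 196 196 196 196 196 194 190 185 171 154 137 137 156 175 189 193 195 196 196 195 194 191 187 181 173 169 168 177 184 189 185 176 166 164 174 186 195 197 197 197 197 197 197 197
196 196 196 196 196 196 195 195 193 191 189 186 185 185 186 191 194 196 195 195 195 194 190 186 178 169 162 162 171 182 190 186 176 165 157 159 164 178 187 195 196 197 197 197 197 197
pics/t4.npz stile n 45 mean x 72.5 range 55.2 89.1
198 198 198 198 198 198 198 198 198 198 198 198 198 198 198 198 197 197 198 198 198 196 194 190 180 165 151 144 150 160 174 182 185 179 173 170 174 184 192 197 198 198 198 198 198 198
198 198 198 198 198 198 198 197 197 197 197 197 197 197 197 197 196 196 197 197 196 195 193 186 176 165 155 152 151 163 175 186 186 177 167 165 175 187 196 198 198 198 198 198 198 198
198 198 198 198 197 197 197 198 198 198 197 197 197 197 197 197 197 196 197 197 197 195 192 187 179 170 163 161 170 180 188 186 177 166 158 160 166 180 189 196 198 198 198 198 198 198
pics/t5.npz stile n 46 mean x 75.6 range 59.1 92.6
199 199 198 198 198 198 198 198 198 198 198 198 198 198 198 198 197 197 197 198 198 197 195 193 186 174 161 151 144 138 131 126 124 131 145 159 172 184 192 197 198 198 199 199 198 198
198 198 197 197 198 198 198 198 198 198 198 198 198 197 197 197 197 197 197 197 197 197 196 192 187 179 165 151 140 135 129 123 127 140 153 163 174 187 196 198 198 198 198 198 198 198
198 198 198 198 198 197 198 198 198 198 197 197 197 197 197 197 197 197 196 196 196 195 191 187 178 168 160 158 167 177 183 177 165 154 151 157 165 179 189 196 198 198 198 198 198 198
 t23.8 jig [-17.24 -31.03  52.04] F jig [-21.5   4.2   2.8] w37.7
```

All three measures agree. The pointer has moved from 56.5 to about 75 mm, between the marks at 70.8 and 78.8. The stile has shifted 17.9 mm, and TCP x gives about 17.8 mm. I'll check steadiness and the whole scene once more.

```bash
python3 - <<'E'
from h import *
for _ in range(3):
    manip.hold(.4); s=st(); print(np.round(tilt(s),2),np.round(s["ft_torque"],2))
g=imaging.grab_frame("scene"); cv2.imwrite("pics/s6.png",cv2.resize(g["pixels"][120:380,100:480],None,fx=2,fy=2,interpolation=cv2.INTER_CUBIC)[:,:,::-1])
W=cloud(g); d=W-O; X,Y,Z=d@xj,d@yj,W[...,2]
for a,b in((-92,-60),(-55,-40),(-8,15)):   # rail top, rear and front
    m=(X>a)&(X<b)&(Y>-46)&(Y<-16)&(Z>58)&(Z<72); print(a,b,m.sum(),np.median(Z[m]) if m.any() else None)
E
```

```text
t24.2 jig [-17.26 -31.02  52.05] F jig [-20.7   4.3   2. ] w38.1
[-0.03  0.09] [ 0.3  -3.48  0.06]
 t24.6 jig [-17.22 -31.04  52.04] F jig [-20.8   3.9   2. ] w37.7
[-0.03  0.09] [ 0.31 -3.48  0.06]
 t25.0 jig [-17.27 -31.01  52.07] F jig [-20.7   3.8   1.6] w37.4
[-0.03  0.09] [ 0.3  -3.55  0.02]
-92 -60 56 66.20919984403764
-55 -40 24 66.34111337914715
-8 15 0 None
```

View pics/s6.png

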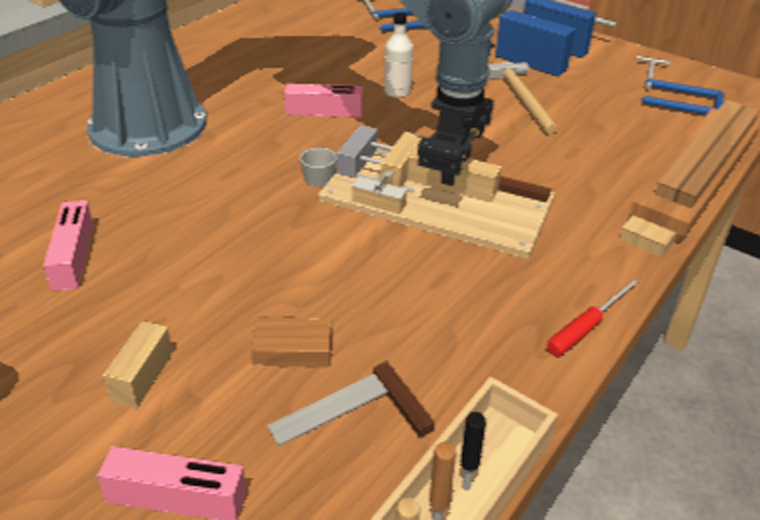

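Everything is steady, the rail top reads level, and the rest of the bench is undisturbed. Handing in.

```bash
python3 - <<'E'
from h import *
manip.job_done(); st()
E
```

```text
the job is handed in; nothing more can be done
the job is handed in; nothing more can be done
```

The pine rail with the pocket holes lies on the jig bed against the fence, slot end against the stile. The arm is still gripping it and pressing it there. I handed the job in at about 25 s; no verdict is reported.

**Carriage travel:** the last checks put it at about 18 mm, mid-band, by three estimates. The stile shifted 17.9 mm in the depth image. The TCP position gives about 17.8 mm. The pointer reads about 75 mm, between the marks at 70.8 and 78.8 mm. The 36 mm back stop was not approached.

**Steadiness:** over the last 1.2 s the position stayed within 0.05 mm. The force was about 20.7 N along the push, 4 N against the fence and 2 N down, with tool tilt under 0.1° and almost no yaw moment.

**Disagreements:**
- The push force is about 7 N above what the spring should give at 18 mm (13.2 N). I put this down to friction on the bed and fence, since about 5 N was already there around first contact.
- The scene camera showed the rear part of the rail's top level, but about 1.3 mm higher than expected (66.3 against 65 mm). That is within its 2 mm calibration. The front part was hidden by the gripper.

The other things on the bench look undisturbed in the final picture.

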